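# Air-calibrate the oxygen probe in the calibration stand

## Robot

A 7-joint arm with a two-finger parallel gripper is mounted at the origin on a cart in front of the work surface, level with it; the furniture and walls round the work are solid. World frame = base frame: x ahead of the robot, y to its left, z up, the work surface at z = 0. Lengths are in m, angles in rad, forces in N, time in s.
With the tool pointing down it reaches from about 0.425 to 1.025 m from the base axis. Payload 9.4 kg.
Tool frame: the origin (TCP) lies midway between the tips of the shut fingers; the grasp point (between the pads) lies 19 mm behind it; z points along the fingers, y is the line along which they close (so a half turn about z gives the same grasp; the last joint's range is limited). The gripper opens to 93 mm and grips with 3 to 60 N. Pads are 15 mm wide; open, the fingers measure 128 mm over their backs; the gripper's body (75 mm by 188 mm) begins 65 mm behind the grasp point.
Start: joints at [-1.239, 0.599, -0.003, 1.599, 0.002, 0.943, -0.08], TCP at [0.288, 0.665, 0.188] pointing down, gripper open.
Joint ranges: [-2.57, 2.57], [-0.35, 1.97], [-1.29, 1.29], [0.11, 2.56], [-1.05, 4.19], [0.11, 1.86], [-2.63, 2.63]. Speed limits (rad/s): [2.22, 2.22, 3.01, 3.01, 3.14, 3.14, 3.14].

## Interface

Orientations are given as a unit quaternion [w, x, y, z].
In Python, from workcell import r, viewer gives the robot as it stands. The module is installed in compiled form; this text tells all that it offers. Calls block until the motion is done:
- r.reach(position, orientation): joint-space move of the TCP to a pose.
- r.movel(position, ori=None, speed=0.15, force_limit=None): straight line of the TCP; ori=None keeps the orientation; speed is the mean speed in m/s. With force_limit (N) it stops when the force on the tool has changed by that much, and returns True; else False.
- r.set_joints(angles): joint-space move.
- r.gripper_open() and r.grasp(newtons=None): open the fingers fully, or close them until they stop; newtons is the grip in N (None keeps the last).
- r.pause(seconds).
- r.inverse_kinematics(position, orientation): joint angles nearest the present ones, or None.
- viewer.get_image(name): name is "side" or "top" or "wrist"; returns a dict with "img" (400x640x3 uint8, blue, green, red), "z_map" (400x640 float32, m along the optical axis (not along the pixel's ray), 0 where there is no reading), "vertical_fov" (degrees; the focal length in pixels is half the picture's height over the tangent of half this angle, whatever the lens; pixels are square), "cx", "cy" (the principal point, pixels), "R" (3x3) and "t" (3): a world point X has camera coordinates R X + t. Camera axes: x right, y down, z forward; pixel columns grow to the right and rows downward; lengths in m; the calibration is good to about 2 mm. A picture is of the moment at which its call begins.
A pose or a line that the arm cannot do raises r.MotionError and nothing moves.
- r.job_done(): hands the job in; it is judged then, once.
Trained networks look in the newest picture that a camera, given by its name, has taken for a name from the list of things; names that differ only in an ending like _2 or _b are one class to them, and where a whole thing is asked for, a point or a joint stands for the part that bears it (a point fixed in the world has none). Each returns a list of dicts, best first, with "score" (0 to 1); they miss things now and then, are a little off and sometimes report something else, mostly with a low value. They report only what shows in the picture. A call takes as long as a camera call. They do not tell look-alikes from the thing itself.
- viewer.recognise(name, camera): "rect" ([centre column, centre row, width, height] in pixels, round what is visible of it).
- viewer.spot_point(name, camera): "pixel" ([column, row] in pixels: a listed point, or the origin of a listed thing).
Readings, each from a call of its own:
- r.current_clock(): time.
- r.current_joint_positions(): joint angles.
- r.current_qvel(): joint speeds.
- r.current_tau(): joint torques, N m.
- r.current_position(): TCP position.
- r.current_orientation(): TCP orientation.
- r.current_force(): force on the tool from outside, world axes, zero at the start.
- r.current_torque(): the same for the moment, N m.
- r.current_opening(): finger opening in m.
- r.current_grip_force(): force on a finger pad.
Only numpy, scipy, OpenCV 4.12 (cv2) and the standard library are available. Lean on these libraries where they do the work, as an engineer would, in place of code of your own. Each camera call takes 0.05 s, during which the arm holds its last target. There are 200 camera calls.

## Task

Get the dissolved-oxygen probe ready for its air calibration: first slide the stand's barrel bolt fully home into its keeper, so that the empty beaker is locked in its bay. Then draw the probe out of its parking sleeve and lower it upright through the stand's guide bush until the orange band on its stem is level with the top of the bush, without the probe touching the bush, the stand or the beaker. Finish holding it there in the gripper, still and centred in the bore, and leave the beaker and everything else on the bench where they are.

Things in the scene. Friction and masses are not known exactly. Their poses are not given: they have to be found in the camera images.
- stand: calibration stand, fixed: grey base 12 mm high, x -92 to 80, y -64 to 140 mm. Origin on the bench under the guide bush's axis, z up; the bay's open mouth and the bolt face -x. White bay walls 40 mm high: cheeks at y +-31 to +-46 mm, back stop from x = 30 mm. Column at x = 60 mm, 120 mm high (highest part). Bolt's barrel along y at x = -38, y 36 to 137 mm, 45 mm high
- guide_top (a point): centre of the bore at the upper face of the white guide bush, 112 mm above the bench; axes as the stand. Bush: outside 45 mm, bore 26 mm diameter, 20 mm long, from 92 to 112 mm above the bench, held by an arm from the column, straight above the beaker
- bolt (a joint): the barrel bolt's slide, m: 0 = fully drawn (to the stand's +y), grows as it moves toward the stand's -y; 0.080 = fully home in the keeper, at the end stop. It needs about 2 N, and stays where it is left
- bolt_knob (a point): centre of the bolt's upright black knob, 18 mm diameter, from 46 to 82 mm above the bench (centre 64), free all round, on a bent handle in front of the barrel. It moves with the bolt: stand frame x = -80 mm, y = 118 mm less the bolt's value; axes as the stand
- cal_beaker: empty clear glass beaker, about 56 mm diameter (62 mm over the spout), 70 mm high, loose, standing in the stand's bay on the base plate (rim 82 mm above the bench). Origin at the centre of its underside, z up
- probe: cordless oxygen probe, 168 mm long, about 0.11 kg, loose. Origin at the stem's tip, z toward the head. Steel stem 12 mm diameter, 0 to 100 mm, orange band at 59 to 69 mm; round white head with blue rings, 30 mm diameter, 100 to 168 mm: hold it there. Starts upright in the parking sleeve, hanging by its head on the rim, tip 18 mm above the bench
- probe_tip (a point): the tip of the probe's stem (the body's origin)
- probe_band (a point): centre of the orange band on the probe's axis, 64 mm above the tip
- holder: the probe's parking sleeve, fixed: grey tube 26 mm outside, 16 mm bore, rim 118 mm above the bench, on a round dark foot 72 mm diameter. Origin on the bench below its axis, z up
- timer: white lab timer, 62 x 62 x 18 mm, lying on the bench; leave it alone. Origin at the centre of its underside
- rubber_bulb: red rubber pipette bulb, 51 x 126 x 50 mm, lying at the right front, before the large fixed orbital shaker (a solid tall box filling x > 0.55, y < -0.40 m; keep the arm clear of it); leave the bulb alone. Origin at the centre of its underside
- beaker_250b: glass beaker, 76 mm across, 90 mm high, behind the work; leave it alone. Origin at the centre of its underside
- pen_blue: blue pen, 134 mm, lying on the logbook at the left front; leave it alone. Origin at the centre of its underside
- keeper (a point): centre of the aluminium keeper into which the bolt's 10 mm steel rod slides, right of the bay's mouth: stand frame (-38, -44, 34) mm, 20 mm long; axes as the stand
Mind the look-alikes: they are no part of the job. What is meant by the probe is not green, and is the larger of those in its own colour.

How it is judged:
On the way, in this order (a step that is already met when the one before it is completed fails the run):
1. the bolt is fully home in its keeper (within 6 mm of its end stop) (value of joint bolt above 0.074 m), for 0.2 s.
2. with the bolt home, the probe is drawn clear of its sleeve, its tip above the sleeve's rim (value of joint bolt above 0.074 m and height (world z) of probe_tip above 0.119 m and contact force between the fingers and probe above 1 N), for 0.1 s.
At the end, for the whole second after the job is handed in: Bolt within 6 mm of its stop; probe held, still, within 0.1 rad of upright, touching neither stand nor beaker; band within 7 mm of the bush's top and 4 mm of its axis, tip within 6 mm of the axis; beaker upright in its bay, within 12 mm of the axis; timer, bulb, big beaker, pen moved under 30 mm (value of joint bolt above 0.074 m and z of probe_band in the frame of guide_top between -0.007 and 0.007 m and horizontal distance between probe_band and guide_top below 0.004 m and horizontal distance between probe_tip and guide_top below 0.006 m and angle between each of probe, cal_beaker's own z axis and vertical below 0.1 rad and linear speed of probe below 0.01 m/s and contact force between the fingers and probe above 1 N and contact force between probe and stand below 0.2 N and contact force between probe and cal_beaker below 0.2 N and horizontal distance between cal_beaker and stand below 0.012 m and distance of each of timer, rubber_bulb, beaker_250b, pen_blue from where it was at the start of the episode below 0.03 m); the arm keeps its last pose, push and grip.
It fails at once if the probe touches the stand or its guide bush (contact force between probe and stand above 0.5 N).
It fails at once if the probe touches the beaker in the bay (contact force between probe and cal_beaker above 0.5 N).
It fails at once if the beaker in the bay is knocked out of place or tipped (horizontal distance between cal_beaker and stand above 0.015 m or angle between cal_beaker's own z axis and vertical above 0.2 rad).
It fails at once if the timer, bulb, other beaker or pen is disturbed (distance of any of timer, rubber_bulb, beaker_250b, pen_blue from where it was at the start of the episode above 0.03 m).
It also fails if it takes over 64 s, if anything falls off the work surface, if the arm or the gripper's body presses on something with over 40 N, if the wrist force passes 120 N, or if a joint passes its speed limit or range.

## Working session

There is one attempt and no reset: what is moved stays moved. The work goes in short steps, each a Python script; the robot and the scene stay as the last script left them, time stands still between calls to the robot, and variables do not carry over. Pictures are saved under pics/ and viewed, at most 10 in all, crops included, and the job is handed in when it is done.

```bash
mkdir -p pics
cat > h.py <<'E'
import numpy as np, cv2
from workcell import r, viewer
def f(d): return 200/np.tan(np.radians(d["vertical_fov"])/2)
def px2w(d,u,v,z=None,h=None):
    """depth z, or intersect the pixel ray with world height h"""
    R,t=np.array(d["R"]),np.array(d["t"]); F=f(d)
    ray=R.T@np.array([(u-d["cx"])/F,(v-d["cy"])/F,1.]); c=-R.T@t
    return c+ray*(z if z is not None else (h-c[2])/ray[2])
def w2px(d,X):
    p=np.array(d["R"])@np.array(X)+d["t"]; return np.array([d["cx"],d["cy"]])+f(d)*p[:2]/p[2]
def cloud(d):
    v,u=np.mgrid[:400,:640]; F=f(d); z=d["z_map"]
    c=np.stack([(u-d["cx"])/F*z,(v-d["cy"])/F*z,z],-1)-d["t"]
    return c@np.array(d["R"]), z>0
E
python3 - <<'E'
from h import *
for c in ("side","top","wrist"):
    d=viewer.get_image(c); cv2.imwrite(f"pics/{c}0.png",d["img"])
    np.savez(f"{c}0.npz",**d)
    print(c,d["vertical_fov"],d["cx"],d["cy"],(-np.array(d["R"]).T@d["t"]).round(3))
    if c!="wrist":
      for n in ("stand","guide_top","bolt_knob","probe","probe_band","holder","cal_beaker","timer","keeper"):
        print(n,[(np.round(q["pixel"]).tolist(),round(q["score"],2)) for q in viewer.spot_point(n,c)[:3]])
print(r.current_orientation(), r.current_clock())
E
```

```text
side 52.78335376335017 321.79432717473355 200.36905199845526 [ 0.038 -0.795  0.951]
stand [([300.0, 209.0], 0.59)]
guide_top [([300.0, 180.0], 0.85)]
bolt_knob [([265.0, 184.0], 0.43)]
probe [([340.0, 224.0], 0.65), ([364.0, 275.0], 0.5)]
probe_band [([345.0, 215.0], 0.7), ([365.0, 267.0], 0.6)]
holder [([347.0, 255.0], 0.98)]
cal_beaker [([299.0, 209.0], 0.8)]
timer [([349.0, 199.0], 0.62)]
keeper [([299.0, 214.0], 0.64)]
top 45.9483065116353 318.5000846288512 194.10486143477206 [ 0.342 -0.002  1.591]
stand [([300.0, 204.0], 0.61)]
guide_top [([298.0, 196.0], 0.57)]
bolt_knob [([268.0, 223.0], 0.49)]
probe [([378.0, 200.0], 0.61), ([345.0, 186.0], 0.58), ([436.0, 222.0], 0.55)]
probe_band [([302.0, 204.0], 0.72), ([378.0, 199.0], 0.7), ([404.0, 204.0], 0.64)]
holder [([371.0, 199.0], 0.68)]
cal_beaker [([300.0, 202.0], 0.63), ([202.0, 237.0], 0.21)]
timer [([322.0, 155.0], 0.53)]
keeper [([315.0, 212.0], 0.95)]
wrist 67.3182545777801 320.42124714373557 204.04944923526364 [0.214 0.697 0.385]
[ 2.93368127e-05  2.02963847e-01  9.79186232e-01 -5.17472549e-06] 1.05
```

View pics/side0.png

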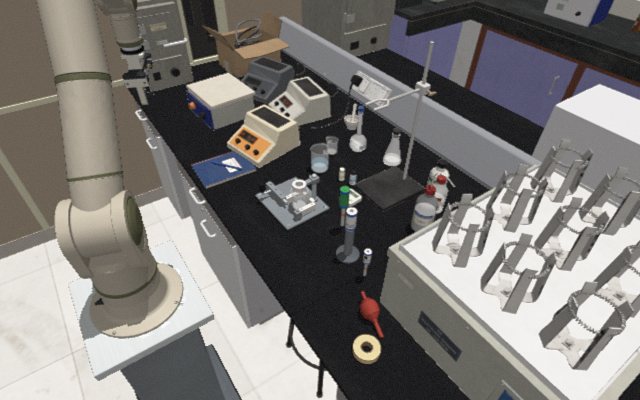

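View pics/top0.png

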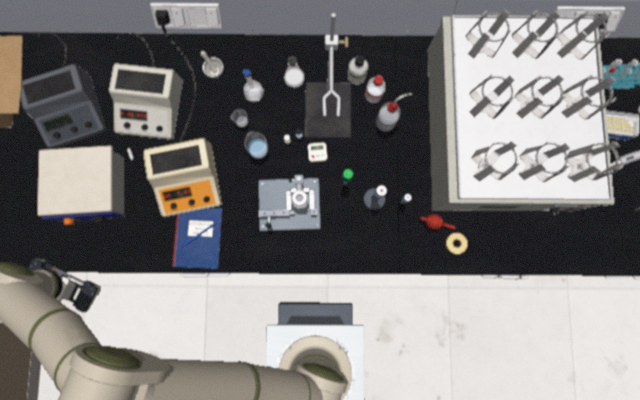

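The side view shows the stand at about (297,200), the large white/blue probe in its sleeve at (350,235), and two look-alikes: green at (344,195), small at (367,262). The top view shows the stand at (289,204), the sleeve and probe at (376,195), the green one at (348,177) and the small one at (406,199). I'll refine these with depth.

Run:
```python
from h import *
T=dict(np.load("top0.npz"));S=dict(np.load("side0.npz"))
a=cv2.resize(T["img"][165:245,245:425],None,fx=4.4,fy=4.4,interpolation=cv2.INTER_CUBIC)
b=cv2.resize(S["img"][160:275,245:395],None,fx=2,fy=2,interpolation=cv2.INTER_CUBIC)
o=np.zeros((a.shape[0]+b.shape[0],a.shape[1],3),np.uint8);o[:a.shape[0]]=a;o[a.shape[0]:,:b.shape[1]]=b
cv2.imwrite("pics/crop0.png",o[:600])
for nm,d in (("top",T),("side",S)):
    P,ok=cloud(d)
    x,y,z=P[...,0],P[...,1],P[...,2]
    reg=ok&(x>.3)&(x<.8)&(y>-.35)&(y<.35)
    print(nm,"bench z",np.median(z[reg]))
    m=reg&(abs(z-.012)<.005)&(y>-.05)
    n,l,s,c=cv2.connectedComponentsWithStats(m.astype(np.uint8))
    k=1+np.argmax(s[1:,4]); q=P[l==k][:,:2]
    (cx,cy),(w,h),an=cv2.minAreaRect((q*1000).astype(np.float32)); print("base rect",cx,cy,w,h,an,len(q))
    m=reg&(z>.016)
    n,l,s,c=cv2.connectedComponentsWithStats(m.astype(np.uint8))
    for k in range(1,n):
        if s[k,4]>8:
            q=P[l==k]; print(s[k],"mean",q.mean(0).round(3),"min",q.min(0).round(3),"max",q.max(0).round(3))
    m=reg&(abs(z-.112)<.006)&(y>-.05); q=P[m]; 
    print("z112",len(q),q.mean(0).round(4),q.min(0).round(4),q.max(0).round(4))
    for h,nm2 in ((.186,"head"),(.118,"rim")):
        m=reg&(abs(z-h)<.006)&(y<-.08); q=P[m]; print(nm2,len(q),q.mean(0).round(4) if len(q) else"",(q.max(0)-q.min(0)).round(3) if len(q) else "")
```

```text
top bench z -0.000161504262399238
base rect 546.9795532226562 74.89994812011719 170.43446350097656 170.52076721191406 2.3625450134277344 940
[323  94   7  23  71] mean [ 0.77  -0.022  0.377] min [ 0.738 -0.034  0.368] max [ 0.8   -0.018  0.383]
[333  94   7  23  73] mean [ 0.77  -0.057  0.378] min [ 0.74  -0.061  0.37 ] max [ 0.799 -0.044  0.386]
[295 129   8   9  56] mean [0.785 0.06  0.046] min [0.776 0.049 0.017] max [0.797 0.073 0.062]
[305 131  18   7  66] mean [0.789 0.011 0.019] min [ 0.778 -0.019  0.016] max [0.8   0.039 0.025]
[321 131  19   8  63] mean [ 0.789 -0.048  0.019] min [ 0.776 -0.078  0.016] max [ 0.8   -0.016  0.024]
[245 132  23  26 452] mean [0.743 0.203 0.049] min [0.704 0.167 0.017] max [0.776 0.235 0.095]
[340 132  11   6  36] mean [ 0.788 -0.099  0.019] min [ 0.779 -0.116  0.016] max [ 0.798 -0.081  0.026]
[284 135   6   9  39] mean [0.766 0.1   0.042] min [0.756 0.092 0.018] max [0.779 0.109 0.057]
[314 143  12   7  21] mean [ 0.75  -0.009  0.019] min [ 0.737 -0.03   0.016] max [0.758 0.008 0.023]
[308 146   7  15  40] mean [0.722 0.019 0.019] min [0.699 0
[... 1942 characters left out ...]
9]
[ 259  173   60   48 1199] mean [0.547 0.066 0.058] min [ 0.462 -0.004  0.016] max [0.628 0.187 0.12 ]
[355 182  32  27 143] mean [ 0.789 -0.045  0.018] min [ 0.777 -0.118  0.016] max [0.8   0.038 0.024]
[339 186  22  40 325] mean [ 0.637 -0.088  0.104] min [ 0.605 -0.114  0.016] max [0.757 0.017 0.17 ]
[343 208  14  47 439] mean [ 0.563 -0.204  0.119] min [ 0.552 -0.215  0.016] max [ 0.582 -0.186  0.189]
[363 249   8  26 136] mean [ 0.555 -0.294  0.085] min [ 0.547 -0.303  0.017] max [ 0.568 -0.282  0.117]
z112 183 [0.5928 0.1054 0.1108] [0.533  0.0301 0.1061] [0.7095 0.3499 0.1178]
head 74 [ 0.567  -0.1998  0.185 ] [0.029 0.028 0.008]
rim 78 [ 0.5801 -0.1992  0.1163] [0.084 0.206 0.012]
```

View pics/crop0.png

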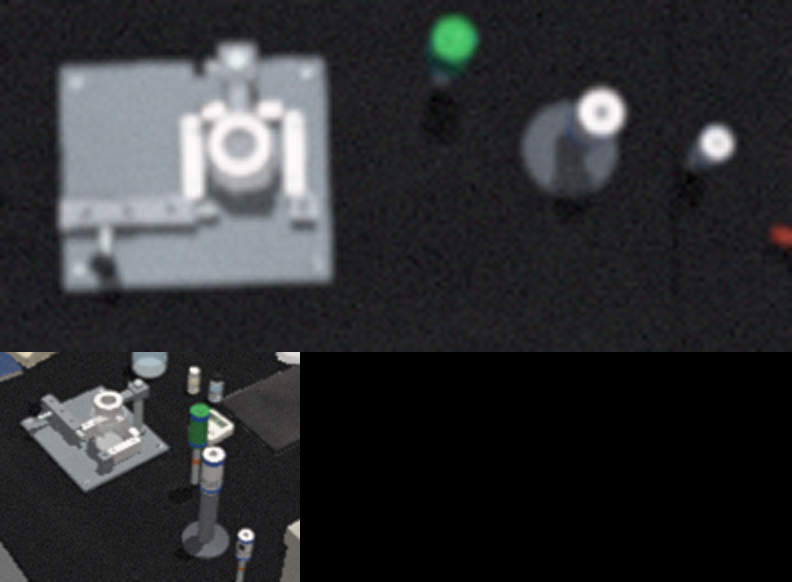

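The crop shows the stand with its bush ring at crop (240,145) and the black knob at (103,260), bolt drawn. The probe head is at (601,112). The stand yaw is about 2.6° and the sizes match those given. Next I refine the stand and knob and, if they agree, push the bolt.

```bash
cat >> h.py <<'E'
from scipy.optimize import least_squares
def circ(q,rad=None):
    g=lambda p:np.hypot(q[:,0]-p[0],q[:,1]-p[1])-p[2]
    s=least_squares(g,[*q.mean(0)[:2],.018],loss="soft_l1",f_scale=.002); return s.x
def down(t): return [0,np.cos(t/2),np.sin(t/2),0]
E
python3 - <<'E'
from h import *
for nm in ("top","side"):
    d=dict(np.load(nm+"0.npz")); P,ok=cloud(d); x,y,z=np.moveaxis(P,-1,0)
    m=ok&(abs(z-.112)<.005)&(np.hypot(x-.554,y-.051)<.028); q=P[m]
    print(nm,"bush",circ(q),q.mean(0),((q.max(0)+q.min(0))/2),(q.max(0)-q.min(0)))
    m=ok&(z>.07)&(z<.09)&(np.hypot(x-.475,y-.17)<.04); q=P[m]; print("knob",len(q),q.mean(0).round(4),(q.max(0)-q.min(0)).round(3),((q.max(0)+q.min(0))/2).round(4))
    m=ok&(z>.045)&(z<.09)&(np.hypot(x-.472,y-.168)<.03); q=P[m]; print("knob2",len(q),q.mean(0).round(4),q.min(0).round(3),q.max(0).round(3))
    o=np.array([.5542,.0507]);c,s=np.cos(np.radians(2.5)),np.sin(np.radians(2.5))
    for yb in (118,38):
        w=o+[c*-.08-s*yb/1e3, s*-.08+c*yb/1e3]; print("knob expected",w)
for p,t in (((.47,.23,.25),1.614),((.47,.23,.057),1.614),((.47,.07,.057),1.614),((.567,-.199,.131),1.571),((.567,-.199,.33),1.571),((.554,.05,.161),1.571)):
    j=r.inverse_kinematics(p,down(t)); print(p,None if j is None else np.round(j,2))
E
```

```text
top bush [0.55403741 0.05360029 0.01796118] [0.55555583 0.05327084 0.11126758] [0.55708613 0.05206825 0.1119978 ] [0.04609722 0.04124909 0.00966558]
knob 26 [0.4703 0.1547 0.0794] [0.013 0.017 0.012] [0.47   0.1549 0.0806]
knob2 32 [0.4695 0.154  0.0753] [0.462 0.146 0.05 ] [0.477 0.163 0.087]
knob expected [0.46912905 0.16509814]
knob expected [0.47261861 0.08517428]
side bush [0.55385519 0.05085124 0.01860697] [0.55462831 0.05083339 0.11099628] [0.55641781 0.05398986 0.11149433] [0.04689819 0.04773643 0.00843741]
knob 25 [0.469  0.1512 0.0787] [0.015 0.02  0.015] [0.4697 0.153  0.0789]
knob2 56 [0.4689 0.15   0.0675] [0.462 0.143 0.046] [0.477 0.163 0.086]
knob expected [0.46912905 0.16509814]
knob expected [0.47261861 0.08517428]
(0.47, 0.23, 0.25) [-0.84  0.29  0.36  2.   -0.13  0.87 -0.36]
(0.47, 0.23, 0.057) [-0.69  0.57  0.18  2.18 -0.24  0.41 -0.27]
(0.47, 0.07, 0.057) [-0.39  0.53  0.18  2.28 -0.27  0.34  0.06]
(0.567, -0.199, 0.131) [-0.02  0.55  0.39  1.96 -0.31  0.69  0.56]
(0.567, -0.199, 0.33) [-0.24  0.37  0.69  1.74 -0.26  1.12  0.53]
(0.554, 0.05, 0.161) [-0.44  0.45  0.35  2.03 -0.23  0.7   0.06]
```

Run:
```python
from h import *
t=np.pi/2+np.radians(2.5); o=down(t)
r.grasp(10)
p=r.current_position(); r.movel([p[0],p[1],.36],speed=.2)
r.reach([.467,.215,.25],o)
r.movel([.467,.215,.058],speed=.12)
hit=r.movel([.4672+.0436*.12,.215-.12,.058],speed=.05,force_limit=14)
print(hit,r.current_position(),r.current_force(),r.current_clock())
for c in("top","side"):
    d=viewer.get_image(c); np.savez(c+"1.npz",**d)
    cv2.imwrite(f"pics/{c}1.png",cv2.resize(d["img"][130:260,220:400],None,fx=4,fy=4))
```

```text
False [0.47242401 0.09519484 0.05798855] [ 0.96445892 -0.72890196 -0.85256116] 9.6167
```

View pics/side1.png

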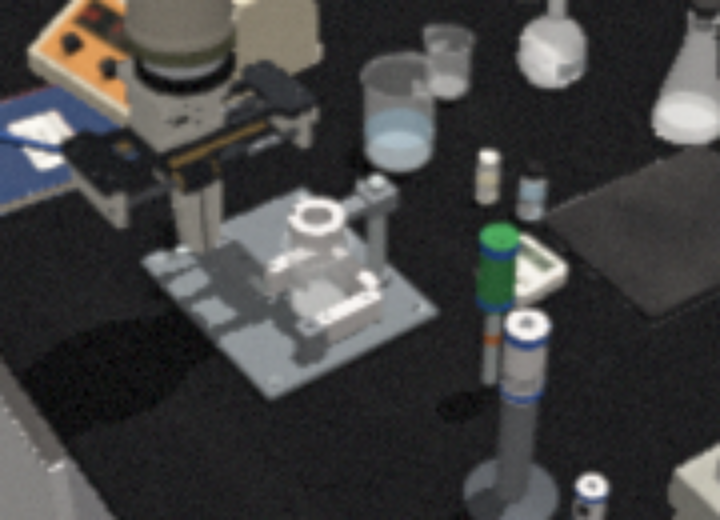

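The side crop shows the closed fingers at about (197,240), but I can't see the knob and no end-stop force was felt. I'll check the top view.

Run:
```python
from h import *
d=dict(np.load("side1.npz"))
for X in ([.4724,.0952,.058],[.470,.152,.064],[.4726,.0785,.064]): print((w2px(d,X)-[220,130])*4)
```

```text
[202.19687962 272.42369986]
[165.76870643 230.19952704]
[212.08105389 278.403235  ]
```

View pics/top1.png

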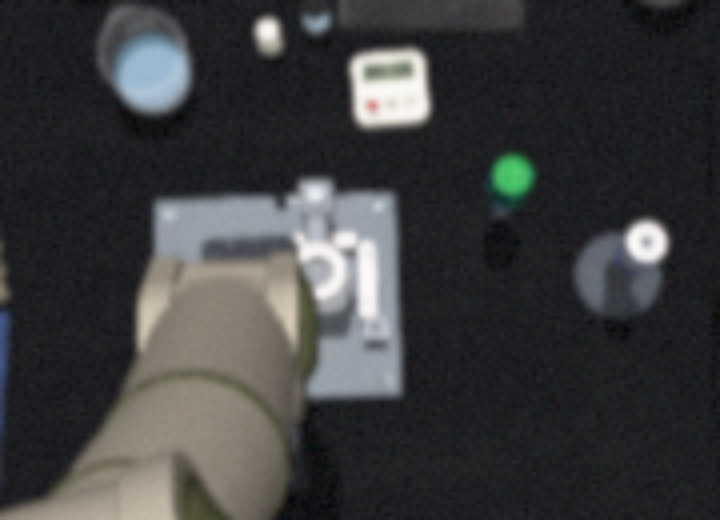

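The arm hides the knob in the top view. I'll back off to the left and look again.

Run:
```python
from h import *
r.movel([.4705,.14,.058],speed=.1)
r.movel([.4705,.14,.25],speed=.2)
r.movel([.4705,.35,.30],speed=.2)
print(r.current_position(),r.current_clock())
o=[]
for c in("top","side"):
    d=viewer.get_image(c); np.savez(c+"2.npz",**d)
    o.append(cv2.resize(d["img"][160:240,250:330],None,fx=5,fy=5))
    P,ok=cloud(d);x,y,z=np.moveaxis(P,-1,0)
    for lab,yc in (("start",.152),("end",.08)):
        m=ok&(z>.05)&(z<.095)&(abs(x-.47)<.02)&(abs(y-yc)<.035); q=P[m]
        print(c,lab,len(q),q.mean(0).round(4) if len(q) else '')
cv2.imwrite("pics/c2.png",np.hstack(o))
```

```text
[0.47064468 0.34854074 0.29973673] 12.6583
top start 30 [0.4692 0.1542 0.0771]
top end 0 
side start 50 [0.4688 0.1502 0.0697]
side end 0
```

View pics/c2.png

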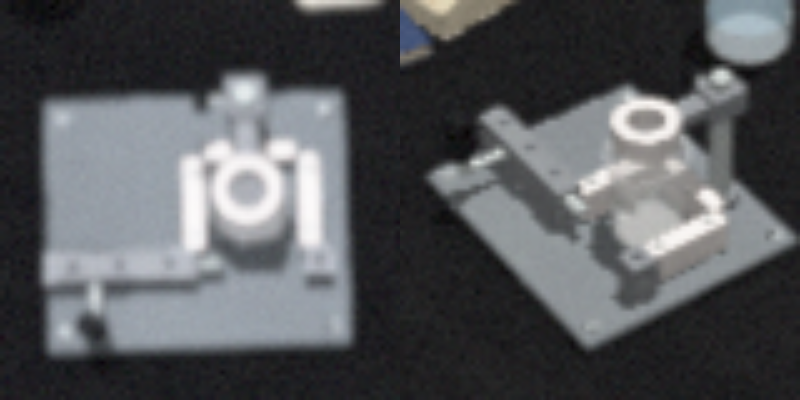

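The knob hasn't moved: still at y≈0.152, black dot at (92,325) in the left half. The fingers probably weren't shut and straddled it, so I'll check the opening.

Run:
```python
from h import *
print(r.current_opening(),r.current_grip_force(),r.current_joint_positions())
r.grasp(20); r.pause(.3)
print(r.current_opening(),r.current_grip_force(),r.current_clock())
d=viewer.get_image("wrist"); cv2.imwrite("pics/w2.png",d["img"])
```

```text
0.0005393515370076582 0.0 [-0.94987876  0.32637616  0.29356266  1.80341242 -0.10830644  1.02782774
 -0.57299933]
0.0006748688171394465 0.0 13.275
```

View pics/w2.png

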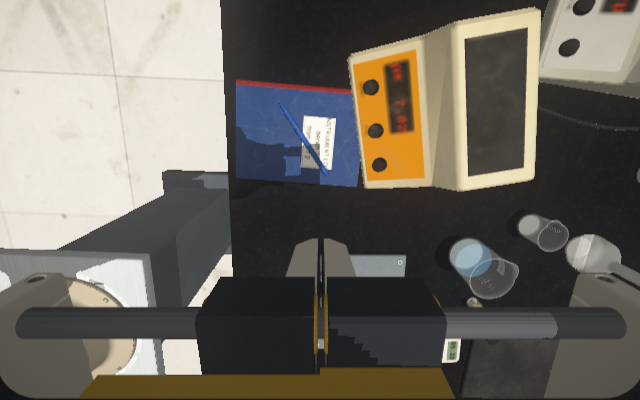

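Run:
```python
from h import *
for nm in ("side0","side1","side2","top0","top2"):
    d=dict(np.load(nm+".npz")); P,ok=cloud(d);x,y,z=np.moveaxis(P,-1,0)
    print(nm)
    for a in np.arange(.06,.20,.01):
        m=ok&(z>.02)&(z<.14)&(x>.44)&(x<.505)&(y>=a)&(y<a+.01); q=P[m]
        if len(q): print(round(a,2),len(q),"x",q[:,0].min().round(3),q[:,0].max().round(3),"z",q[:,2].min().round(3),q[:,2].max().round(3))
```

```text
side0
0.08 1 x 0.505 0.505 z 0.027 0.027
0.09 2 x 0.505 0.505 z 0.021 0.031
0.1 3 x 0.503 0.504 z 0.033 0.045
0.11 3 x 0.504 0.505 z 0.02 0.039
0.12 6 x 0.503 0.504 z 0.024 0.046
0.13 6 x 0.503 0.505 z 0.023 0.047
0.14 35 x 0.464 0.505 z 0.025 0.086
0.15 50 x 0.462 0.505 z 0.024 0.086
0.16 6 x 0.472 0.504 z 0.03 0.08
0.17 7 x 0.502 0.505 z 0.024 0.045
0.18 6 x 0.502 0.504 z 0.021 0.045
side1
0.08 102 x 0.454 0.505 z 0.031 0.14
0.09 24 x 0.455 0.505 z 0.022 0.134
0.1 7 x 0.454 0.505 z 0.027 0.14
0.11 3 x 0.504 0.505 z 0.026 0.04
0.12 3 x 0.504 0.505 z 0.023 0.044
0.13 8 x 0.503 0.505 z 0.021 0.042
0.14 34 x 0.462 0.503 z 0.024 0.084
0.15 34 x 0.461 0.504 z 0.022 0.084
0.16 1 x 0.471 0.471 z 0.081 0.081
side2
0.08 2 x 0.505 0.505 z 0.027 0.046
0.09 2 x 0.505 0.505 z 0.041 0.045
0.1 1 x 0.505 0.505 z 0.03 0.03
0.11 3 x 0.504 0.505 z 0.025 0.04
0.12 7 x 0.502 0.505 z 0.02 0.045
0.13 8 x 0.503 0.505 z 0.02 0.044
0.14 34 x 0.464 0.505 z 0.028 0.083
0.15 55 x 0.461 0.505 z 0.026 0.085
0.16 3 x 0.502 0.504 z 0.036 0.044
0.17 9 x 0.501 0.505 z 0.026 0.045
0.18 6 x 0.501 0.504 z 0.025 0.045
top0
0.09 2 x 0.505 0.505 z 0.03 0.031
0.1 2 x 0.504 0.505 z 0.029 0.033
0.11 3 x 0.504 0.505 z 0.031 0.036
0.12 2 x 0.504 0.504 z 0.034 0.036
0.13 3 x 0.503 0.504 z 0.034 0.043
0.14 12 x 0.465 0.504 z 0.04 0.082
0.15 35 x 0.462 0.503 z 0.029 0.087
0.16 8 x 0.467 0.503 z 0.02 0.081
0.17 5 x 0.501 0.504 z 0.024 0.046
0.18 3 x 0.503 0.503 z 0.042 0.047
top2
0.08 1 x 0.486 0.486 z 0.02 0.02
0.09 1 x 0.505 0.505 z 0.031 0.031
0.1 1 x 0.505 0.505 z 0.03 0.03
0.11 2 x 0.486 0.505 z 0.02 0.029
0.12 4 x 0.479 0.504 z 0.02 0.036
0.13 3 x 0.503 0.504 z 0.037 0.045
0.14 11 x 0.464 0.504 z 0.036 0.082
0.15 35 x 0.462 0.503 z 0.03 0.088
0.16 6 x 0.467 0.503 z 0.042 0.082
0.17 6 x 0.502 0.503 z 0.02 0.051
0.18 3 x 0.501 0.503 z 0.025 0.045
```

Run:
```python
from h import *
d=dict(np.load("side1.npz")); P,ok=cloud(d);x,y,z=np.moveaxis(P,-1,0)
m=ok&(z>.02)&(x>.44)&(x<.497)&(y>=.07)&(y<.12)
q=P[m]; print(np.c_[q][np.argsort(q[:,2])][:14].round(3))
for a in np.arange(.05,.2,.015):
    k=q[(q[:,2]>=a)&(q[:,2]<a+.015)]
    if len(k):print(a.round(3),len(k),k.min(0).round(3),k.max(0).round(3))
```

```text
[[0.476 0.089 0.087]
 [0.473 0.09  0.088]
 [0.475 0.093 0.089]
 [0.48  0.088 0.091]
 [0.466 0.09  0.091]
 [0.469 0.088 0.092]
 [0.466 0.083 0.093]
 [0.475 0.086 0.095]
 [0.477 0.09  0.095]
 [0.459 0.089 0.096]
 [0.467 0.09  0.096]
 [0.469 0.088 0.096]
 [0.479 0.086 0.097]
 [0.484 0.088 0.098]]
0.08 9 [0.466 0.083 0.087] [0.48  0.093 0.095]
0.095 34 [0.455 0.084 0.096] [0.486 0.103 0.11 ]
0.11 39 [0.455 0.082 0.111] [0.485 0.105 0.125]
0.125 45 [0.454 0.083 0.125] [0.487 0.103 0.14 ]
0.14 37 [0.453 0.083 0.14 ] [0.487 0.097 0.154]
0.155 2 [0.453 0.088 0.157] [0.453 0.094 0.157]
0.17 12 [0.441 0.083 0.171] [0.444 0.106 0.184]
0.185 39 [0.442 0.071 0.185] [0.496 0.088 0.2  ]
0.2 66 [0.44 0.07 0.2 ] [0.497 0.078 0.215]
```

The fingertips showed at z≈0.087 while the TCP read 0.058, so they passed over the knob. I'll check that offset at the current pose.

Run:
```python
from h import *
def tip(d,lo,hi):
    P,ok=cloud(d); m=ok&np.all((P>lo)&(P<hi),-1); q=P[m]; q=q[np.argsort(q[:,2])]; return q
for nm in ("side2","top2"):
    q=tip(dict(np.load(nm+".npz")),[.43,.30,.20],[.51,.40,.45])
    print(nm,len(q)); print(q[:6].round(3)); 
    for a in np.arange(.28,.44,.015):
        k=q[(q[:,2]>=a)&(q[:,2]<a+.015)]
        if len(k):print(a.round(3),len(k),k.min(0).round(3),k.max(0).round(3))
q=tip(dict(np.load("side0.npz")),[.20,.60,.12],[.36,.75,.40]); print("side0 start",len(q)); print(q[:6].round(3))
```

```text
side2 549
[[0.466 0.342 0.331]
 [0.477 0.342 0.331]
 [0.467 0.343 0.334]
 [0.47  0.341 0.334]
 [0.464 0.343 0.334]
 [0.478 0.342 0.334]]
0.325 17 [0.456 0.336 0.331] [0.482 0.353 0.339]
0.34 46 [0.453 0.335 0.34 ] [0.484 0.357 0.355]
0.355 53 [0.453 0.334 0.355] [0.485 0.357 0.369]
0.37 59 [0.452 0.337 0.37 ] [0.488 0.36  0.385]
0.385 57 [0.451 0.336 0.385] [0.488 0.359 0.4  ]
0.4 30 [0.441 0.337 0.4  ] [0.487 0.35  0.415]
0.415 90 [0.431 0.308 0.418] [0.51  0.379 0.43 ]
0.43 166 [0.433 0.309 0.43 ] [0.51  0.353 0.445]
top2 232
[[0.473 0.316 0.419]
 [0.46  0.315 0.421]
 [0.442 0.313 0.423]
 [0.497 0.316 0.424]
 [0.447 0.313 0.425]
 [0.457 0.314 0.426]]
0.415 38 [0.432 0.312 0.419] [0.509 0.329 0.43 ]
0.43 189 [0.432 0.312 0.43 ] [0.51  0.33  0.443]
side0 start 752
[[0.307 0.71  0.218]
 [0.31  0.707 0.218]
 [0.274 0.614 0.218]
 [0.265 0.62  0.218]
 [0.303 0.71  0.219]
 [0.312 0.704 0.219]]
```

A consistent offset: the real fingertips are 30 mm higher than reported at all three poses, with x/y fine. I'll command z − 0.030 from here on.

```bash
echo 'DZ=-.030  # command z = wanted tip z + DZ (measured)' >> h.py
python3 - <<'E'
from h import *
r.movel([.467,.215,.15],speed=.25)
r.movel([.467,.215,.058+DZ],speed=.12)
hit=r.movel([.4672+.0436*.135,.215-.135,.058+DZ],speed=.06,force_limit=14)
print(hit,r.current_position(),r.current_force(),r.current_clock())
for c in ("side",):
    d=viewer.get_image(c);P,ok=cloud(d);x,y,z=np.moveaxis(P,-1,0)
    for yc in (.152,.08):
        q=P[ok&(z>.05)&(z<.09)&(abs(x-.47)<.02)&(abs(y-yc)<.03)];print(len(q),q.mean(0).round(3) if len(q) else '',q.min(0) if len(q) else '')
E
```

```text
True [0.47149019 0.10545857 0.02793293] [-1.91275001  4.57577463  2.56162384] 17.0917
0  
101 [0.469 0.091 0.074] [0.45439187 0.0764071  0.05080962]
```

Run:
```python
from h import *
hit=r.movel([.4725,.085,.058+DZ],speed=.02,force_limit=22)
print(hit,r.current_position(),r.current_force())
r.movel([.4705,.13,.028],speed=.1); r.movel([.4705,.14,.16],speed=.25)
r.gripper_open()
t=np.pi/2
r.movel([.55,-.10,.30],speed=.35)   # clear of the cameras' view of the stand
r.reach([.567,-.199,.28],down(t))
print(r.current_position(),r.current_clock())
for c in("top","side"):
    d=viewer.get_image(c); np.savez(c+"3.npz",**d);P,ok=cloud(d);x,y,z=np.moveaxis(P,-1,0)
    q=P[ok&(z>.05)&(z<.09)&(abs(x-.47)<.014)&(y>.05)&(y<.2)];print("knob",len(q),q.mean(0).round(4),q.min(0).round(4),q.max(0).round(4)) if len(q) else print("none")
d=viewer.get_image("wrist"); np.savez("wrist3.npz",**d); cv2.imwrite("pics/w3.png",d["img"])
```

```text
True [0.47139117 0.1056285  0.0278984 ] [-0.58954848  3.92102867  2.61450105]
[ 0.56655471 -0.19800154  0.2786903 ] 21.6167
knob 28 [0.4724 0.0874 0.0791] [0.4646 0.0792 0.0574] [0.4809 0.0955 0.087 ]
knob 53 [0.4713 0.0841 0.0698] [0.4651 0.0771 0.0508] [0.4801 0.095  0.0838]
```

View pics/w3.png

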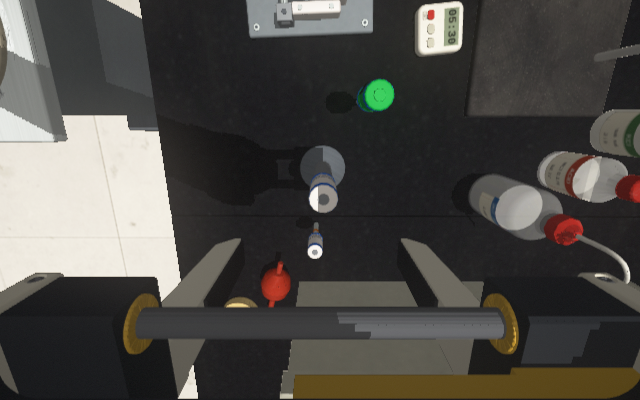

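The wrist view shows the probe head at (323,195), between the open fingers in x. The bolt's knob is now at y≈0.086, about 67 mm of travel, and it met the stop twice at the same place, so it is home. Next I grasp the probe.

Run:
```python
from h import *
r.movel([.5675,-.1985,.133+DZ],speed=.12)
r.grasp(25); r.pause(.2)
print(r.current_opening(),r.current_grip_force(),r.current_position(),r.current_force())
r.movel([.5675,-.1985,.133+.115+DZ],speed=.08)
r.movel([.5675,-.1985,.133+.18+DZ],speed=.15)
r.movel([.554,-.06,.133+.18+DZ],speed=.12); r.pause(.3)
print(r.current_opening(),r.current_position(),r.current_orientation(),r.current_clock())
o=[]
for c in("top","side","wrist"):
    d=viewer.get_image(c); np.savez(c+"4.npz",**d);o.append(d["img"])
    print(c,[(np.round(q["pixel"],1).tolist(),round(q["score"],2)) for n in("probe_band","probe_tip","guide_top") for q in viewer.spot_point(n,c)[:2]])
u,v=w2px(dict(np.load("side4.npz")),[.554,-.06,.25]).astype(int)
cv2.imwrite("pics/s4.png",cv2.resize(o[1][max(0,v-60):v+60,u-80:u+80],None,fx=5,fy=5))
print("crop origin",u-80,max(0,v-60))
```

```text
0.029802191473325395 24.997776746749878 [ 0.56770799 -0.19852942  0.10307011] [ 0.71834261 -0.37149515  0.10823277]
0.029729871393803495 [ 0.5539736  -0.06039252  0.28296978] [-9.53403668e-07  7.07341947e-01  7.06871536e-01 -5.23010064e-05] 28.375
top [([403.1, 201.8], 0.38), ([299.3, 198.6], 0.47), ([403.0, 203.3], 0.38), ([300.5, 199.2], 0.57)]
side [([318.2, 164.7], 0.84), ([341.2, 211.8], 0.78), ([319.3, 181.3], 0.56), ([342.8, 228.2], 0.56), ([297.0, 179.3], 0.74)]
wrist [([367.0, 201.9], 0.73), ([317.6, 222.2], 0.69), ([322.5, 203.2], 0.97), ([363.8, 189.3], 0.62), ([321.0, 82.1], 0.89)]
crop origin 238 107
```

View pics/s4.png

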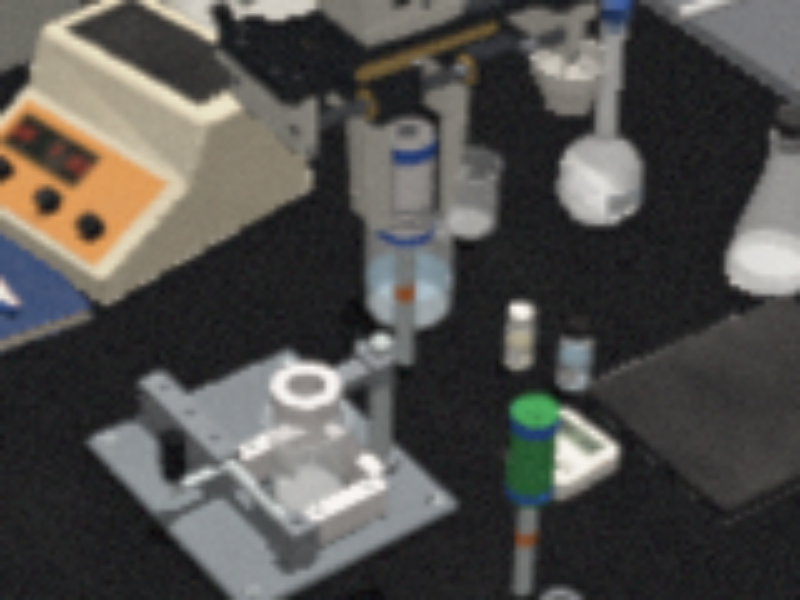

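The side crop shows the bolt rod across the bay in its keeper. The probe hangs upright in the gripper, band at (404,295), tip at (404,362), and the bush ring is at (306,385). Next I measure the stem axis and the bush from depth in both cameras.

```bash
cat >> h.py <<'E'
def cyl(q,rad,c0):
    """axis xy of a vertical cylinder of known radius from surface points"""
    g=lambda p:np.hypot(q[:,0]-p[0],q[:,1]-p[1])-rad
    return least_squares(g,c0,loss="soft_l1",f_scale=.0015).x
def ring(d,c0,h=.112):
    """bush top: bright ring's outline at the upper face by points near z=h"""
    P,ok=cloud(d); q=P[ok&(abs(P[...,2]-h)<.004)&(np.hypot(P[...,0]-c0[0],P[...,1]-c0[1])<.026)]
    e,_=cv2.minEnclosingCircle((q[:,:2]*1000).astype(np.float32)); return circ(q),np.array(e)/1000,len(q)
def stem(d,c0,tip,segs=((.005,.05),(.05,.095))):
    P,ok=cloud(d); near=ok&(np.hypot(P[...,0]-c0[0],P[...,1]-c0[1])<.016); z=P[...,2]
    for a,b in segs:
        q=P[near&(z>tip+a)&(z<tip+b)]
        if len(q)>8: print("  stem",a,b,len(q),cyl(q,.006,c0).round(4),q.mean(0).round(4))
    q=P[near&(z>tip-.03)&(z<tip+.2)]; print("  z min/max",q[:,2].min().round(4),q[:,2].max().round(4))
E
python3 - <<'E'
from h import *
for c in("side","wrist","top"):
    d=dict(np.load(c+"4.npz")); P,ok=cloud(d); z=P[...,2]
    print(c,"bench",np.median(z[ok&(P[...,0]>.4)&(P[...,0]<.75)&(abs(z)<.01)]).round(4), "ring",ring(d,(.554,.052)))
    q=P[ok&(z>.094)&(z<.108)&(np.hypot(P[...,0]-.554,P[...,1]-.052)<.03)]; q=q[np.hypot(q[:,0]-.554,q[:,1]-.052)>.018]
    if len(q)>8: print("  bush cyl",len(q),cyl(q,.0225,(.554,.052)).round(4))
    if c!="top": stem(d,(.554,-.06),.198)
d=dict(np.load("wrist4.npz")); im=d["img"]
for p in ([.554,-.06,.198],[.554,.052,.112]): print(w2px(d,p))
cv2.imwrite("pics/w4.png",im)
E
```

```text
side bench -0.0004 ring (array([0.5539456 , 0.05218075, 0.01814712]), array([0.55272162, 0.05319107]), 72)
  bush cyl 52 [0.5561 0.054 ]
  stem 0.005 0.05 51 [ 0.5528 -0.0587] [ 0.5514 -0.0628  0.2244]
  stem 0.05 0.095 51 [ 0.5536 -0.0584] [ 0.5512 -0.0628  0.2704]
  z min/max 0.1987 0.3963
wrist bench 0.0006 ring (array([0.5558317 , 0.05163693, 0.01799824]), array([0.5565957 , 0.05229074]), 855)
  bush cyl 67 [0.5587 0.0521]
  stem 0.005 0.05 186 [ 0.5537 -0.0609] [ 0.5537 -0.056   0.2275]
  stem 0.05 0.095 160 [ 0.5537 -0.0608] [ 0.5538 -0.0558  0.2625]
  z min/max 0.2032 0.3973
top bench -0.001 ring (array([0.55485883, 0.05326627, 0.01780086]), array([0.55628796, 0.05324194]), 78)
  bush cyl 28 [0.5557 0.0522]
[320.82882043 199.26182165]
[320.8159975   84.55891342]
```

View pics/w4.png

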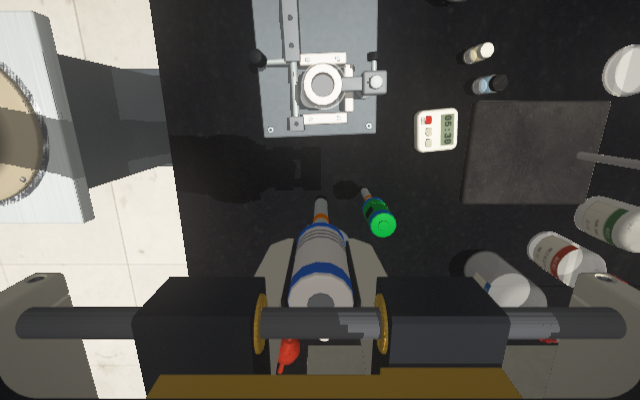

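The wrist view shows the bush ring at (322,87) and the stem tip at (321,200), laterally aligned. Now I move above the bush and re-measure numerically, since the picture budget is used up.

```bash
cat > m.py <<'E'
from h import *
def meas(tag):
    p=np.array(r.current_position()); tip=p[2]+.030-.115+.0   # tip = real TCP z - .115
    for c in("side","wrist"):
        d=viewer.get_image(c); np.savez(c+tag+".npz",**d); P,ok=cloud(d)
        print(c,"ring",[np.round(a,4) for a in ring(d,(.5552,.052))])
        stem(d,p[:2],max(tip,.115),((.003,.045),(.045,.098)))
        h=cv2.cvtColor(d["img"],cv2.COLOR_BGR2HSV)
        o=(h[...,0]<14)&(h[...,1]>120)&(h[...,2]>80)&ok&(np.hypot(P[...,0]-p[0],P[...,1]-p[1])<.02)&(P[...,2]>.1)
        q=P[o]; print("  band",len(q),q.mean(0).round(4),q[:,2].min().round(4),q[:,2].max().round(4)) if len(q) else print("  no band")
    print("tcp",p.round(4),"tip",tip.round(4),r.current_clock())
E
python3 - <<'E'
from m import *
r.movel([.5555,.0517,.283],speed=.12)
r.movel([.5555,.0517,.230],speed=.1); r.pause(.3)
meas("5")
E
```

```text
side ring [array([0.5541, 0.052 , 0.0185]), array([0.5529, 0.0515]), np.int64(72)]
  stem 0.003 0.045 33 [0.5552 0.0538] [0.5528 0.0493 0.1686]
  stem 0.045 0.098 50 [0.5546 0.0535] [0.552  0.0495 0.2142]
  z min/max 0.1461 0.3299
  band 8 [0.5518 0.0496 0.2087] 0.2048 0.2123
wrist ring [array([0.5558, 0.0524, 0.0181]), array([0.5574, 0.0522]), np.int64(775)]
  stem 0.003 0.045 161 [0.5554 0.0509] [0.5554 0.0558 0.172 ]
  stem 0.045 0.098 186 [0.5554 0.051 ] [0.5554 0.0559 0.2077]
  z min/max 0.1509 0.3452
  band 65 [0.5553 0.0558 0.2096] 0.2023 0.2143
tcp [0.5557 0.0518 0.2305] tip 0.1455 31.1417
```

Run:
```python
from m import *
p=r.current_position(); print(r.current_force())
r.movel([.5554,.0517,.190],speed=.05)
r.movel([.5554,.0517,.1332],speed=.03); r.pause(.6)
print(r.current_force(),r.current_grip_force())
meas("6")
```

```text
[ 1.67876624 -0.77491418 -1.05701575]
[ 0.19785824 -0.66244085 -0.54238299] 24.997296631336212
side ring [array([0.5553, 0.0535, 0.0179]), array([0.5548, 0.0524]), np.int64(75)]
  stem 0.003 0.045 39 [0.5522 0.044 ] [0.5515 0.0458 0.1406]
  stem 0.045 0.098 98 [0.5534 0.0436] [0.5534 0.0415 0.1866]
  z min/max 0.0979 0.3003
  band 5 [0.5536 0.0484 0.1122] 0.1083 0.1147
wrist ring [array([0.5559, 0.0522, 0.0182]), array([0.5571, 0.0525]), np.int64(1222)]
  stem 0.003 0.045 279 [0.5551 0.0611] [0.5552 0.0621 0.1513]
  stem 0.045 0.098 2379 [0.5552 0.0606] [0.5553 0.0627 0.1909]
  z min/max 0.0851 0.2542
  band 62 [0.5549 0.0559 0.1124] 0.107 0.1169
tcp [0.5554 0.0517 0.1332] tip 0.0482 34.8333
```

Run:
```python
from h import *
d=dict(np.load("side6.npz"));P,ok=cloud(d);x,y,z=np.moveaxis(P,-1,0)
q=P[ok&(z>.05)&(z<.09)&(abs(x-.47)<.014)&(y>.05)&(y<.2)];print("knob",len(q),q.mean(0) if len(q) else '')
print(abs(np.array(r.current_qvel())).max(), r.job_done())
```

```text
knob 51 [0.47109739 0.08353066 0.07118861]
the job is handed in; nothing more can be done
0.0020899727426299487 None
```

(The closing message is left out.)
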